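# Face up the biscuit drum in the bench rack

### The arm

A 6-joint arm with a two-finger parallel gripper is mounted at the origin on the work surface. World frame = base frame: x ahead of the robot, y to its left, z up, the work surface at z = 0. Lengths are in m, angles in rad, forces in N, time in s.
With the tool pointing down it reaches from about 0.35 to 0.725 m from the base axis. Payload 6 kg.
Tool frame: the origin (TCP) lies midway between the tips of the shut fingers; the grasp point (between the pads) lies 19 mm behind it (arm.grip_point_offset is the z of the grasp point in the tool frame, in m); z points along the fingers, y is the line along which they close (so a half turn about z gives the same grasp; the last joint's range is limited). The gripper opens to 85 mm and grips with 20 to 120 N. Pads are 22 mm wide; open, the fingers measure 114 mm over their backs; the gripper's body (76 mm by 85 mm) begins 54 mm behind the grasp point. The pads swing forward as they close: fully open they stand 13 mm farther back than shut.
Start: joints at [-1.013, 0.04, 0.085, 0, -1.615, -0.334], TCP at [0.133, -0.585, 0.231] pointing down, gripper open.
Joint ranges: [-2.56, 2.56], [-1.29, 2.01], [-1.08, 1.49], [-3.29, 1.98], [-2.81, -0.18], [-2.99, 2.99]. Speed limits (rad/s): [2.57, 2.57, 3.01, 3.14, 3.14, 3.14].

### API

Orientations are given as a 3x3 rotation matrix whose columns are the frame's x, y, z axes.
In Python, from station import readout, imaging, order, search_frame, regions_of, arm gives the robot as it stands.
- The arm moves only by the shell command python3 -m pendant 'ROWS'. ROWS is JSON, a list of rows, each an object with "travel": the shift along the tool's x, y, z in units of 25 cm (1.0 is 25 cm), a list of three; "spin": the turn about the tool's z in units of 180 degrees (1.0 is 180 degrees); "gripper": the opening, from 0 (shut) to 1 (fully open). In form: [{"travel": [x, y, z], "spin": spin, "gripper": gripper}, ...]. A call has 1 to 8 rows; each row shifts and turns the commanded pose from where the row before left it, along the tool's axes as they then stand; what a row does not reach is not made up. A row lasts 1/8 s, in which the tool goes at most 62.5 mm and 10.7 degrees, less where a joint would pass 70% of its speed; a pose out of reach is approached as far as the arm can. A call with a number of a shift or a turn outside -1 to 1 is refused whole. A call with a gripper value outside its range is refused whole. The fingers move at their own pace and stop on an object; the grip force is fixed at half the most. Time passes only in rows, so rows that do not move let the fingers close. It gives the time, the measured TCP pose, the force, the opening and the grip force at its end, in the units of the state.
- readout.observe(): the state, without advancing time (a new reading comes with each control period).
- imaging.read_camera(name): name is "scene" or "top" or "wrist"; returns the picture (420x560x3 uint8, blue, green, red); there is no depth.
- imaging.get_calibration(name): a dict with "vfov" (degrees; the focal length in pixels is half the picture's height over the tangent of half this angle, whatever the lens; pixels are square), "cx", "cy" (the principal point, pixels), "rvec" (rotation vector, rad) and "tvec" (3), from world to camera coordinates, as OpenCV has them. Camera axes: x right, y down, z forward; pixel columns grow to the right and rows downward; lengths in m; the calibration is good to about 2 mm. A picture is of the moment at which its call begins: read the wrist's pose just before it. get_calibration takes no time and is no camera call; for the wrist camera it gives the pose at the moment of the call.
- order.hand_in(): hands the job in; it is judged then, once.
Trained networks look in the newest picture that a camera, given by its name, has taken for a name from the list of things; names that differ only in an ending like _2 or _b are one class to them, and where a whole thing is asked for, a point or a joint stands for the part that bears it (a point fixed in the world has none). Each returns a list of dicts, best first, with "conf" (0 to 1); they miss things now and then, are a little off and sometimes report something else, mostly with a low value. They report only what shows in the picture. A call takes as long as a camera call. They do not tell look-alikes from the thing itself.
- search_frame(camera, query): "bbox" ([left, top, width, height] as shares, 0 to 1, of the picture: columns of its width, rows of its height, round what is visible of it).
- regions_of(camera, query): "region" (420x560 bool, what is visible of it) and "bbox" ([left, top, width, height] as shares, 0 to 1, of the picture: columns of its width, rows of its height, round what is visible of it).
The state is a dict: "time": time; "q": joint angles; "qd": joint speeds; "joint_efforts": joint torques, N m; "eef_pos": TCP position; "eef_rot": TCP orientation; "contact_force": force on the tool from outside, world axes, zero at the start; "wrist_torque": the same for the moment, N m; "gripper_width": finger opening in m; "grip_force": force on a finger pad.
Only numpy, scipy, OpenCV 4.12 (cv2) and the standard library are available. Lean on these libraries where they do the work, as an engineer would, in place of code of your own. Each camera call takes 0.05 s, during which the arm holds its last target. There are 200 camera calls.

### The job

The wide card drum of jointing biscuits has been left pulled forward in its bay of the V-bay rack with its label turned away. Slide it back home so that it stands upright against both slanted sides of its bay, and roll it round by its rim with a fingertip until the middle of the label faces squarely out of the front of the bay. The card is thin, so never press on the drum with more than 15 N, and leave the other things in the rack and on the bench where they are.

Things in the scene. Friction and masses are not known exactly. Their poses are not given: they have to be found in the camera images.
- drum: the card drum: about 94 mm across, 100 mm high, 0.31 to 0.63 kg; card body between two tin ends with smooth beads 8 mm high, standing 1.5 mm proud, at the very top and bottom. Much handled, it is out of round: 45.5 to 48.5 mm from axis to bead. Too wide to grip; it caves in above 15 N. Starts 20 to 45 mm forward of home. Origin: centre of its underside, z up, label's middle on its -x side
- drum_label (a point): the middle of the drum's label, on its skin 45.6 mm from its axis and 50 mm above its underside. The label is a pale paper panel with a printed brown oval, 80 degrees wide; at its middle a 22 mm wide paper tongue folds up over the top bead and runs 35 mm inwards over the lid, so the label's direction can be seen from above
- drum_top (a point): the centre of the drum's flat lid, on its axis, 100 mm above its underside. The drum slides and turns easily on the bay's floor and slats (friction there about 0.1, far less than a rubber fingertip on its bead) and stays where it is left. Pressed at its top bead from the front against both slats with about 7 to 10 N, it turns on the spot with a fingertip that is drawn round it
- bay_a: the drum's own bay, one of three alike standing 140 mm apart on the rack's plank, all open to the same side, the front. Its white floor is 205 mm deep, 138 mm wide, 9 mm thick (top 24 mm above the bench) and reaches 106 mm forward of the origin. Origin: its underside, below the axis of a drum that is home (within 2 mm); -x points out of the front, z up
- bay_v (a point): a point on the axis of a drum that is home, at the slats' top, 104 mm above the bay's underside (119 mm above the bench, 5 mm below the drum's top). Behind it stands a V of wooden slats, one pair low and one pair high: upright inner faces, each 47.6 mm from this axis, touching the drum 45 degrees left and right of straight back (+x of the bay)
- bay_front (a point): the point on bay_a where the middle of the label is to end up: 45.6 mm forward (-x) of the bay's origin, 74 mm above the bench
- jar: bystander: glass jar of screws with a brass lid, 72 mm diameter, 90 mm high, home in another bay; origin at the centre of its underside
- tin: bystander: aluminium tin with a grey and paper band, 82 mm diameter, 100 mm high, home in another bay; origin at the centre of its underside
- clamp: bystander: orange F-clamp lying on the bench at the left, 260 mm long, 30 mm high; origin under the middle of its bar
- discs: bystander: two sanding discs in a pile at the left in front of the rack, 125 mm diameter, 10 mm high; origin at the centre of the underside
- pencil: bystander: carpenter's pencil lying at the right in front of the rack, 180 mm long, 9 mm high; origin under its middle
- glue: bystander: white glue bottle with an orange nozzle at the right of the rack, 62 mm diameter, 180 mm high; origin at the centre of its underside
Not all that is in view belongs to the job. Leave any green look-alike of the drum alone.

How it is judged:
At the end, for the whole second after the job is handed in: The drum stands upright on its bay's floor and at rest, its axis within 5 mm of home against both sides of the V, and the middle of its label within 9 mm (about 11 degrees) of the point straight out of the bay's front (horizontal distance between drum and bay_a below 0.005 m and horizontal distance between drum_label and bay_front below 0.009 m and z of drum in the frame of bay_a below 0.012 m and angle between drum's own z axis and vertical below 0.05 rad and linear speed of drum below 0.01 m/s and angular speed of drum below 0.05 rad/s); the robot touches nothing.
It fails at once if the drum is pressed with more than 15 N (contact force between any of the fingers, the arm and drum above 15 N).
It fails at once if the drum is tipped (angle between drum's own z axis and vertical above 0.25 rad).
It fails at once if the jar or the tin in the rack is disturbed (moved more than 10 mm) (distance of any of jar, tin from where it was at the start of the episode above 0.01 m).
It fails at once if a thing on the bench is moved more than 20 mm (distance of any of clamp, discs, pencil, glue from where it was at the start of the episode above 0.02 m).
It also fails if it takes over 72 s, if anything falls off the work surface, if the arm or the gripper's body presses on something with over 40 N, if the wrist force passes 120 N, or if a joint passes its speed limit or range.

## Working session

There is one attempt and no reset: what is moved stays moved. The work goes in short steps, Python scripts to look and compute and a shell command to move; the robot and the scene stay as the last step left them, time stands still between calls to the robot, and variables do not carry over. Pictures are saved under pics/ and viewed, at most 10 in all, crops included, and the job is handed in when it is done.

```bash
ls; mkdir -p pics; cat > h.py <<'E'
import numpy as np,cv2
from station import readout, imaging, order, search_frame, regions_of, arm
def cal(n):
    c=imaging.get_calibration(n); f=210/np.tan(np.radians(c['vfov'])/2)
    K=np.array([[f,0,c['cx']],[0,f,c['cy']],[0,0,1]]); R=cv2.Rodrigues(np.array(c['rvec'],float))[0]; t=np.array(c['tvec'],float).ravel()
    return K,R,t
def proj(n,P):
    K,R,t=cal(n); p=(K@(R@np.atleast_2d(P).T+t[:,None])).T; return p[:,:2]/p[:,2:]
def ray(n,uv,z):
    K,R,t=cal(n); o=-R.T@t; uv=np.atleast_2d(uv)
    d=(R.T@np.linalg.inv(K)@np.c_[uv,np.ones(len(uv))].T).T
    return o+d*((z-o[2])/d[:,2])[:,None]
E
python3 - <<'E'
from h import *
np.set_printoptions(precision=4,suppress=True)
s=readout.observe();print(s)
ims=[]
for n in ['scene','top']:
    im=imaging.read_camera(n);cv2.imwrite(f'pics/{n}0.png',cv2.resize(im,(800,600)))
    K,R,t=cal(n);print(n,K[0,0],-R.T@t,R[2])
    for q in ['drum','drum_label','drum_top','bay_a','bay_v','bay_front','jar','tin','glue','pencil','discs','clamp']:
        for r in search_frame(n,q)[:3]:
            b=np.array(r['bbox'])*[560,420,560,420];print(q,round(r['conf'],2),b.round(1))
E
```

```text
pics
{'time': 0.0, 'q': array([-1.0133,  0.0408,  0.0838, -0.0005, -1.6155, -0.3337]), 'qd': array([-0.0009, -0.0007,  0.0003,  0.0014,  0.0001, -0.0011]), 'joint_efforts': array([  0.0014, -36.82  ,  34.7426,   6.9329,  -0.0053,   0.    ]), 'eef_pos': array([ 0.1332, -0.5847,  0.2302]), 'eef_rot': array([[-0.9751, -0.2219, -0.0005],
       [-0.2219,  0.9751,  0.0018],
       [ 0.0001,  0.0018, -1.    ]]), 'contact_force': array([-0.1185,  0.4497,  0.1706]), 'wrist_torque': array([ 0.03  ,  0.0184, -0.0183]), 'grip_force': 0.0, 'gripper_width': 0.08570790368793627}
scene 384.69582467027095 [1.0925 0.209  0.9555] [-0.5727 -0.1659 -0.8028]
drum 0.91 [206.4 125.8  31.1  40.8]
drum 0.88 [246.9 158.3  31.   45.2]
drum 0.78 [228.  209.7  39.8  43.5]
drum_label 0.88 [205.7 130.2  31.8  38.7]
drum_label 0.82 [231.8 208.4  35.2  45.9]
drum_label 0.73 [246.  161.2  32.2  41.6]
drum_top 0.86 [228.8 212.4  38.   43.3]
drum_top 0.83 [249.3 156.7  25.9  49. ]
drum_top 0.75 [204.1 129.   32.8  37.2]
bay_a 0.68 [198.5 233.1  83.6  66.4]
bay_v 0.68 [198.5 233.1  83.6  66.4]
bay_front 0.65 [202.1 231.
[... 500 characters left out ...]
.1  41.4  40.1]
drum 0.73 [347.6 273.8  51.5  40.7]
drum 0.68 [282.7 238.5  40.8  38.3]
drum_label 0.88 [346.9 274.   52.1  48. ]
drum_label 0.81 [273.2 146.4  39.9  47. ]
drum_label 0.75 [284.4 240.8  39.3  39.4]
drum_top 0.85 [270.3 146.8  41.5  45.7]
drum_top 0.78 [283.  236.9  42.4  40.7]
drum_top 0.61 [218.2 221.1  41.3  43.2]
bay_a 0.75 [263.6 115.7  67.3  86.6]
bay_v 0.75 [263.6 115.7  67.3  86.6]
bay_front 0.91 [261.5 113.6  67.2  91. ]
jar 0.61 [230.8 121.   28.4  30.2]
tin 0.87 [330.3 140.5  38.6  38.3]
tin 0.22 [260.6 113.7  67.9  89.1]
glue 0.66 [425.7 186.9  43.2  29. ]
pencil 0.6 [373.9 252.5  70.8  11.6]
discs 0.97 [134.1 244.8  47.6  45.4]
clamp 0.94 [ 56.5 140.3  86.2 106.4]
```

View pics/top0.png

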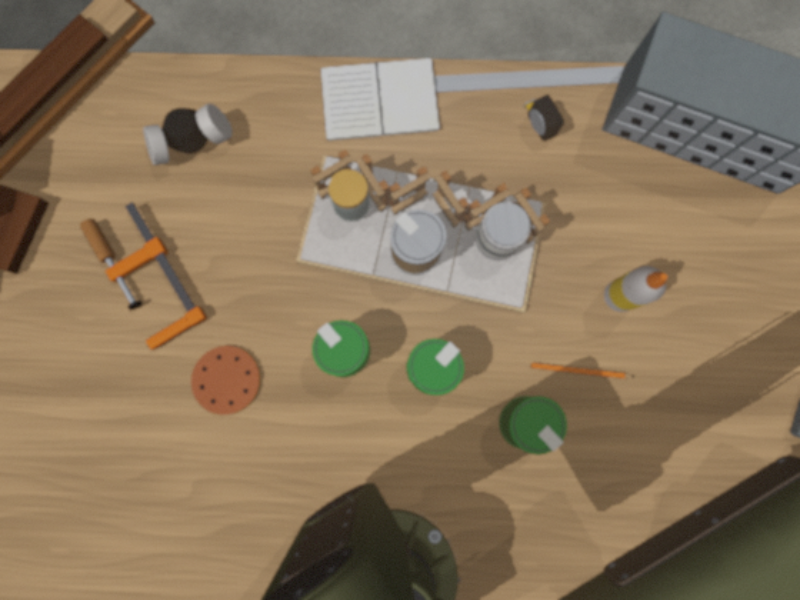

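```bash
python3 - <<'E'
from h import *
im=imaging.read_camera('top');cv2.imwrite('pics/topc.png',cv2.resize(im[95:215,215:385],None,fx=4.7,fy=4.7,interpolation=cv2.INTER_CUBIC))
print(ray('top',[[292,169],[349.6,159.6],[245,136]],.12))
E
```

```text
[[ 0.56513876 -0.02646558  0.12      ]
 [ 0.59211318 -0.16556465  0.12      ]
 [ 0.64554696  0.09023144  0.12      ]]
```

View pics/topc.png

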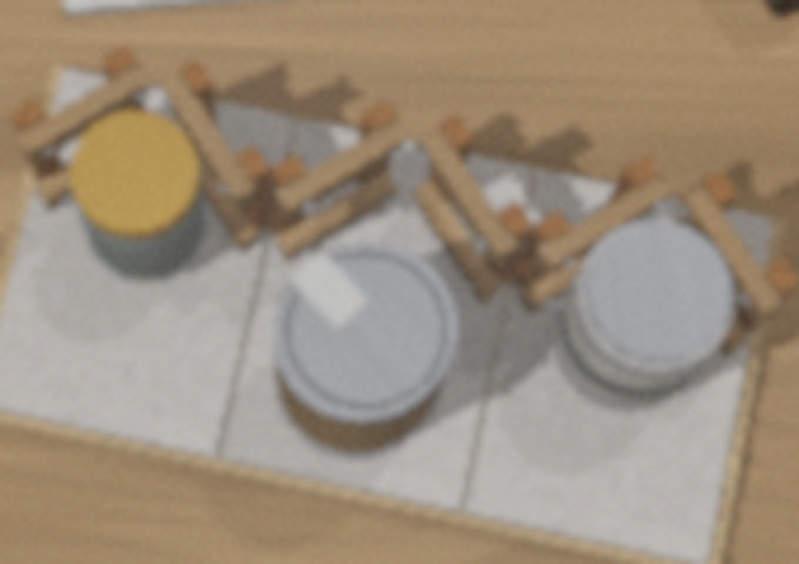

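The top view shows the drum in the middle bay. Its lid centre is near pixel (293,166) and the paper tongue points to the back left. The jar is home in the left bay and the tin in the right one. Next I'll fit the bay pose and overlay it to check.

```bash
cat > fit.py <<'E'
from h import *
from scipy.optimize import least_squares
np.set_printoptions(precision=4,suppress=True)
c=lambda u,v:[u/4.7+215,v/4.7+95]
# jar, tin axis tops; divider front corners, in bay frame (x,y), z world
pts=[((16.4,140),.114,c(137,173)),((9.3,-140),.124,c(655,297)),((-106,70),.024,c(218,455)),((-106,-70),.024,c(464,510)),((-106,209),.024,c(-5,412)),((-106,-209),.024,c(711,562))]
def world(p,a): x,y=np.array(p)/1000; C,S=np.cos(a[2]),np.sin(a[2]); return np.array([a[0]+C*x-S*y,a[1]+S*x+C*y])
def res(a): return np.concatenate([proj('top',[*world(p,a),z])[0]-uv for p,z,uv in pts])
if __name__=='__main__':
    r=least_squares(res,[.59,-.03,-.2],loss='soft_l1'); a=r.x
    print('bay',a[:2],np.degrees(a[2])); print(r.fun.reshape(-1,2))
    d=ray('top',c(368,332),.124)[0]; print('drum',d)
    C,S=np.cos(a[2]),np.sin(a[2]); e=d[:2]-a[:2]; print('in bay mm',1000*np.array([C*e[0]+S*e[1],-S*e[0]+C*e[1]]))
    t=ray('top',[c(310,274),c(346,312)],.124); v=t[0]-t[1]; w=t.mean(0)-d
    print('label yaw',np.degrees(np.arctan2(v[1],v[0])),np.degrees(np.arctan2(w[1],w[0])),np.linalg.norm(t-d,axis=1))
    im=cv2.imread('pics/topc.png')
    def poly(P,z,col):
        uv=proj('top',[[*world(p,a),z] for p in P]); cv2.polylines(im,[((uv-[215,95])*4.7).astype(int)],True,col,1)
    th=np.linspace(0,6.28,60)
    for y in(-140,0,140): poly([(-106,y-69),(-106,y+69),(99,y+69),(99,y-69)],.024,(0,0,255))
    for y in (-140,0,140):
        poly([(67.3,y),(12,y+55),],.119,(255,0,0)); poly([(67.3,y),(12,y-55)],.119,(255,0,0))
    cir=[[d[0]+.047*np.cos(k),d[1]+.047*np.sin(k),.124] for k in th]
    cv2.polylines(im,[((proj('top',cir)-[215,95])*4.7).astype(int)],True,(0,255,0),1)
    cv2.imwrite('pics/ov1.png',im)
E
python3 fit.py
```

```text
bay [ 0.6156 -0.0402] -10.816235397003583
[[-0.4048  0.165 ]
 [ 1.2763 -1.4546]
 [ 0.4154  0.8759]
 [ 0.194   0.3006]
 [-3.361  -0.9107]
 [-0.0808  0.3976]]
drum [ 0.5725 -0.0293  0.124 ]
in bay mm [-44.3794   2.6109]
label yaw 43.7920604652282 46.06837315018835 [0.0428 0.0154]
```

View pics/ov1.png

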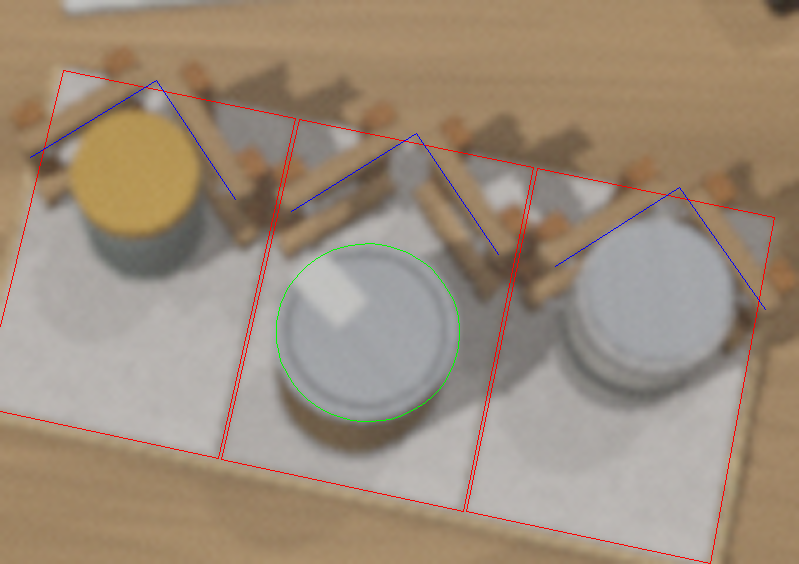

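```bash
python3 -m pendant '[{"travel":[-0.135,0.138,0],"spin":0,"gripper":0},{"travel":[-0.135,0.138,0],"spin":0,"gripper":0},{"travel":[-0.135,0.138,0],"spin":0,"gripper":0},{"travel":[-0.135,0.138,0],"spin":0,"gripper":0},{"travel":[-0.135,0.138,0],"spin":0,"gripper":0},{"travel":[-0.135,0.138,0],"spin":0,"gripper":0},{"travel":[-0.135,0.138,0],"spin":0,"gripper":0}]'
python3 -m pendant '[{"travel":[-0.135,0.138,0],"spin":0,"gripper":0},{"travel":[-0.135,0.138,0],"spin":0,"gripper":0},{"travel":[-0.135,0.138,0],"spin":0,"gripper":0},{"travel":[-0.135,0.138,0],"spin":0,"gripper":0},{"travel":[-0.135,0.138,0],"spin":0,"gripper":0},{"travel":[-0.135,0.138,0],"spin":0,"gripper":0},{"travel":[-0.135,0.138,0],"spin":0,"gripper":0}]'
python3 -m pendant '[{"travel":[0,0,0],"spin":-0.055,"gripper":0},{"travel":[0,0,0],"spin":-0.055,"gripper":0},{"travel":[0,0,0],"spin":-0.055,"gripper":0},{"travel":[0,0,0],"spin":-0.055,"gripper":0}]'
python3 -c "from h import *;print(readout.observe()['q'])"
```

```text
time: 2.22
eef_pos: [0.3105, -0.2957, 0.2315]
eef_rot: [[-0.975, -0.222, 0.001], [-0.222, 0.975, -0.0], [-0.001, -0.0, -1.0]]
contact_force: [1.0, -0.9, 0.4]
gripper_width: -0.0002
grip_force: 0.0
time: 3.1
eef_pos: [0.4873, -0.0076, 0.2316]
eef_rot: [[-0.975, -0.222, 0.001], [-0.222, 0.975, 0.0], [-0.001, 0.0, -1.0]]
contact_force: [0.9, -0.4, 0.0]
gripper_width: -0.0001
grip_force: 0.0
time: 3.6
eef_pos: [0.4867, -0.0091, 0.2314]
eef_rot: [[-0.605, -0.796, 0.0], [-0.796, 0.605, 0.0], [-0.0, 0.0, -1.0]]
contact_force: [-0.5, -0.9, 0.7]
gripper_width: -0.0002
grip_force: 0.0
[ 3.96662862e-01 -2.65034072e-01 -1.95422340e-01 -1.16485992e-04
 -1.64023745e+00 -1.04670111e+00]
```

```bash
python3 -m pendant '[{"travel":[0,0,0],"spin":-0.057,"gripper":0},{"travel":[0,0,0],"spin":-0.057,"gripper":0},{"travel":[0,0,0],"spin":-0.057,"gripper":0},{"travel":[0,0,0],"spin":-0.057,"gripper":0},{"travel":[0,0,0],"spin":-0.057,"gripper":0},{"travel":[0,0,0],"spin":-0.057,"gripper":0}]'
python3 -m pendant '[{"travel":[0,0,0],"spin":-0.057,"gripper":0},{"travel":[0,0,0],"spin":-0.057,"gripper":0},{"travel":[0,0,0],"spin":-0.057,"gripper":0},{"travel":[0,0,0],"spin":-0.057,"gripper":0},{"travel":[0,0,0],"spin":-0.057,"gripper":0},{"travel":[0,0,0],"spin":0,"gripper":0}]'
python3 - <<'E'
from h import *
im=imaging.read_camera('wrist');cv2.imwrite('pics/w1.png',im)
imt=imaging.read_camera('top');cv2.imwrite('pics/t1.png',imt)
print(readout.observe()['q'],proj('wrist',[.5725,-.0293,.124]),proj('wrist',[.6156,-.0402,.024]))
E
```

```text
time: 4.35
eef_pos: [0.4867, -0.0092, 0.2314]
eef_rot: [[0.412, -0.911, 0.0], [-0.911, -0.412, 0.0], [-0.0, -0.0, -1.0]]
contact_force: [-0.5, 1.4, 0.5]
gripper_width: 0.0
grip_force: 0.0
time: 5.1
eef_pos: [0.4867, -0.0092, 0.2314]
eef_rot: [[0.967, -0.256, 0.0], [-0.256, -0.967, 0.0], [0.0, -0.0, -1.0]]
contact_force: [0.1, -0.9, -0.5]
gripper_width: 0.0
grip_force: 0.0
[ 3.96540834e-01 -2.65030461e-01 -1.95425230e-01 -1.23555113e-04
 -1.64026708e+00  9.13648685e-01] [[272.10448216  67.29575325]] [[272.70011018  15.66708099]]
```

View pics/w1.png

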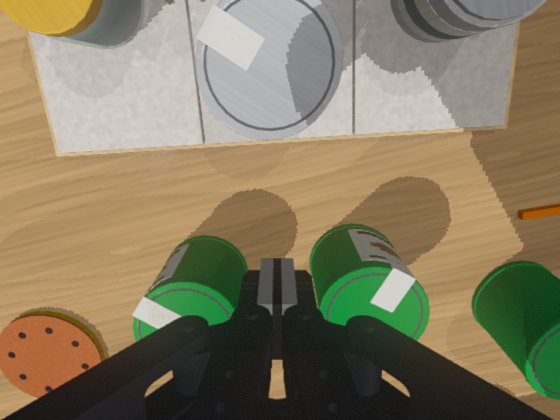

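Seen from the wrist, the lid centre is near (270,62), against a predicted (272,67). The tongue points back left at a yaw of about 43°, which agrees with the top view. Now I'll descend and approach.

```bash
python3 -m pendant '[{"travel":[0,0,0.081],"spin":0,"gripper":0},{"travel":[0,0,0.081],"spin":0,"gripper":0},{"travel":[0,0,0.081],"spin":0,"gripper":0},{"travel":[0,0,0.081],"spin":0,"gripper":0},{"travel":[0,0,0.081],"spin":0,"gripper":0},{"travel":[0,0,0.081],"spin":0,"gripper":0},{"travel":[0.04,0,0],"spin":0,"gripper":0},{"travel":[0.04,0,0],"spin":0,"gripper":0}]'
python3 -m pendant '[{"travel":[0.012,0,0],"spin":0,"gripper":0},{"travel":[0.012,0,0],"spin":0,"gripper":0},{"travel":[0,0,0],"spin":0,"gripper":0}]'
python3 -m pendant '[{"travel":[0.012,0,0],"spin":0,"gripper":0},{"travel":[0.012,0,0],"spin":0,"gripper":0},{"travel":[0.012,0,0],"spin":0,"gripper":0}]'
python3 -m pendant '[{"travel":[0.012,0,0],"spin":0,"gripper":0},{"travel":[0.012,0,0],"spin":0,"gripper":0},{"travel":[0.012,0,0],"spin":0,"gripper":0}]'
```

```text
time: 6.2
eef_pos: [0.5072, -0.0145, 0.1105]
eef_rot: [[0.967, -0.254, 0.001], [-0.254, -0.967, -0.0], [0.001, -0.0, -1.0]]
contact_force: [-0.5, -0.1, -0.2]
gripper_width: 0.0001
grip_force: 0.0
time: 6.58
eef_pos: [0.512, -0.0158, 0.11]
eef_rot: [[0.967, -0.254, 0.0], [-0.254, -0.967, 0.0], [0.0, -0.0, -1.0]]
contact_force: [-0.1, -0.2, -0.4]
gripper_width: 0.0002
grip_force: 0.0
time: 6.95
eef_pos: [0.5206, -0.0181, 0.1098]
eef_rot: [[0.967, -0.254, -0.0], [-0.254, -0.967, 0.0], [-0.0, -0.0, -1.0]]
contact_force: [0.0, 0.4, -0.6]
gripper_width: -0.0002
grip_force: 0.1
time: 7.32
eef_pos: [0.5294, -0.0204, 0.1098]
eef_rot: [[0.967, -0.254, -0.0], [-0.254, -0.967, 0.0], [-0.0, -0.0, -1.0]]
contact_force: [-1.2, 0.5, 0.4]
gripper_width: 0.0
grip_force: 0.2
```

```bash
python3 -m pendant '[{"travel":[0.012,0,0],"spin":0,"gripper":0},{"travel":[0.012,0,0],"spin":0,"gripper":0},{"travel":[0.012,0,0],"spin":0,"gripper":0},{"travel":[0.012,0,0],"spin":0,"gripper":0},{"travel":[0.012,0,0],"spin":0,"gripper":0},{"travel":[0.008,0,0],"spin":0,"gripper":0},{"travel":[0.006,0,0],"spin":0,"gripper":0},{"travel":[0,0,0],"spin":0,"gripper":0}]'
python3 - <<'E'
from h import *
im=imaging.read_camera('wrist');cv2.imwrite('pics/w2.png',im)
E
```

```text
time: 8.32
eef_pos: [0.5472, -0.0251, 0.1098]
eef_rot: [[0.967, -0.254, 0.0], [-0.254, -0.967, 0.0], [0.0, -0.0, -1.0]]
contact_force: [-0.4, -0.3, -0.1]
gripper_width: 0.0001
grip_force: 0.0
```

View pics/w2.png

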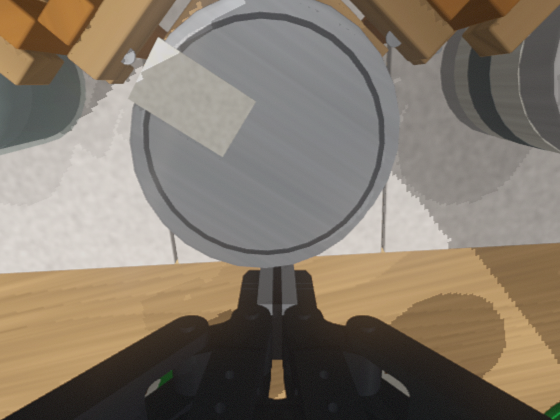

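The drum has slid back and touches the fingertip at about (277,266). Its centre is near (265,134) and the slats are just ahead of it. I'll carry on in small steps.

```bash
python3 -m pendant '[{"travel":[0.006,0,0],"spin":0,"gripper":0},{"travel":[0.006,0,0],"spin":0,"gripper":0},{"travel":[0,0,0],"spin":0,"gripper":0}]'
python3 -m pendant '[{"travel":[0.006,0,0],"spin":0,"gripper":0},{"travel":[0.006,0,0],"spin":0,"gripper":0},{"travel":[0,0,0],"spin":0,"gripper":0}]'
```

```text
time: 8.75
eef_pos: [0.5502, -0.0259, 0.1098]
eef_rot: [[0.967, -0.254, 0.0], [-0.254, -0.967, 0.0], [0.0, -0.0, -1.0]]
contact_force: [0.6, -0.0, 0.5]
gripper_width: -0.0001
grip_force: 0.0
time: 9.12
eef_pos: [0.5531, -0.0266, 0.1098]
eef_rot: [[0.967, -0.254, 0.0], [-0.254, -0.967, 0.0], [0.0, -0.0, -1.0]]
contact_force: [0.4, -1.3, 0.5]
gripper_width: -0.0006
grip_force: 0.0
```

```bash
python3 -m pendant '[{"travel":[0.006,0,0],"spin":0,"gripper":0},{"travel":[0,0,0],"spin":0,"gripper":0}]'|grep -E "pos|force: \["
python3 -m pendant '[{"travel":[0.006,0,0],"spin":0,"gripper":0},{"travel":[0,0,0],"spin":0,"gripper":0}]'|grep -E "pos|force: \["
python3 -m pendant '[{"travel":[0.004,0,0],"spin":0,"gripper":0},{"travel":[0,0,0],"spin":0,"gripper":0}]'|grep -E "pos|force: \["
```

```text
eef_pos: [0.5545, -0.027, 0.1098]
contact_force: [-0.3, -0.2, 0.1]
eef_pos: [0.5559, -0.0274, 0.1098]
contact_force: [-0.3, 0.3, -0.6]
eef_pos: [0.5569, -0.0276, 0.1098]
contact_force: [0.8, -0.6, 0.2]
```

```bash
python3 -m pendant '[{"travel":[0.006,0,0],"spin":0,"gripper":0},{"travel":[0,0,0],"spin":0,"gripper":0}]'|grep -E "pos|force: \["
python3 -m pendant '[{"travel":[0.004,0,0],"spin":0,"gripper":0},{"travel":[0,0,0],"spin":0,"gripper":0}]'|grep -E "pos|force: \["
python3 -m pendant '[{"travel":[0.004,0,0],"spin":0,"gripper":0},{"travel":[0,0,0],"spin":0,"gripper":0}]'|grep -E "pos|force: \["
```

```text
eef_pos: [0.5584, -0.028, 0.1098]
contact_force: [-0.0, 0.6, -0.5]
eef_pos: [0.5592, -0.0282, 0.1097]
contact_force: [-0.6, 0.4, -1.1]
eef_pos: [0.5602, -0.0285, 0.1097]
contact_force: [-0.9, -0.3, 0.2]
```

```bash
python3 -m pendant '[{"travel":[0.004,0,0],"spin":0,"gripper":0},{"travel":[0,0,0],"spin":0,"gripper":0}]'|grep -E "pos|force: \["
python3 -m pendant '[{"travel":[0.004,0,0],"spin":0,"gripper":0},{"travel":[0,0,0],"spin":0,"gripper":0}]'|grep -E "pos|force: \["
python3 - <<'E'
from h import *
im=imaging.read_camera('wrist');cv2.imwrite('pics/w3.png',im)
E
```

```text
eef_pos: [0.561, -0.0287, 0.1097]
contact_force: [-3.0, 0.6, 0.7]
eef_pos: [0.5612, -0.0289, 0.1094]
contact_force: [-5.4, 2.1, 1.6]
```

View pics/w3.png

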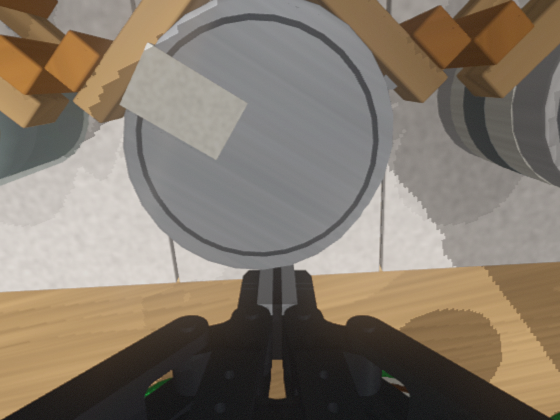

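The drum is against both slats at about 5.7 N. Its centre is near (258,132) with the fingertip at (277,266). I'll compute its axis and then the stroke.

```bash
python3 - <<'E'
from h import *
np.set_printoptions(precision=4,suppress=True)
s=readout.observe();print(s['time'],s['eef_pos'],s['contact_force'],s['q'])
im=imaging.read_camera('wrist')
print('axis',ray('wrist',[258,132],.124)[0], 'tip px',proj('wrist',s['eef_pos']))
im2=imaging.read_camera('top');cv2.imwrite('pics/t2.png',im2)
t=ray('wrist',[[135,75],[232,132]],.124);v=t[0]-t[1];print('label',np.degrees(np.arctan2(v[1],v[0])))
# finetune ellipse fit of lid dark ring via radial gradient
g=cv2.GaussianBlur(cv2.cvtColor(im,cv2.COLOR_BGR2GRAY),(3,3),0).astype(float)
P=[]
for a in np.linspace(0,2*np.pi,120):
    r=np.arange(105,130,.5);x=258+r*np.cos(a);y=132+r*np.sin(a);ok=(y>0)&(y<419)
    if ok.sum()<50: continue
    p=cv2.remap(g.astype(np.float32),x.astype(np.float32)[None],y.astype(np.float32)[None],1)[0]
    k=p.argmin()
    if p[k]<90:P.append([x[k],y[k]])
print(len(P),cv2.fitEllipse(np.array(P,np.float32)))
E
```

```text
11.175 [ 0.5611 -0.0289  0.1094] [-6.671   1.0956  1.4473] [ 0.3052 -0.0384 -0.2155 -0.001  -1.3962  1.009 ]
axis [ 0.6241 -0.0392  0.124 ] tip px [[276.0013 277.6616]]
label 44.54914367244917
96 ((256.94677734375, 135.40982055664062), (234.9058837890625, 238.2008056640625), 135.22476196289062)
```

```bash
python3 -m pendant '[{"travel":[-0.016,0,0],"spin":0,"gripper":0},{"travel":[-0.016,-0.02,0],"spin":0,"gripper":0},{"travel":[0.0015,-0.029,0],"spin":0.0333,"gripper":0},{"travel":[0.0015,-0.029,0],"spin":0.0333,"gripper":0},{"travel":[0.0015,-0.029,0],"spin":0.0333,"gripper":0},{"travel":[0.0015,-0.029,0],"spin":0.0333,"gripper":0},{"travel":[0.0015,-0.029,0],"spin":0.0333,"gripper":0},{"travel":[0,0,0],"spin":0,"gripper":0}]'
python3 - <<'E'
from h import *
np.set_printoptions(precision=4,suppress=True)
s=readout.observe();R=s['eef_rot'];print(R.T@(np.array([.621,-.0395,.11])-s['eef_pos']),np.degrees(np.arctan2(R[1,0],R[0,0])))
im=imaging.read_camera('wrist');cv2.imwrite('pics/w4.png',im)
g=cv2.GaussianBlur(cv2.cvtColor(im,cv2.COLOR_BGR2GRAY),(3,3),0)
u0=proj('wrist',[.623,-.039,.124])[0];P=[]
for a in np.linspace(0,2*np.pi,120):
    r=np.arange(105,130,.5);x=u0[0]+r*np.cos(a);y=u0[1]+r*np.sin(a);ok=(y>0)&(y<419)
    if ok.sum()<50: continue
    p=cv2.remap(g.astype(np.float32),x.astype(np.float32)[None],y.astype(np.float32)[None],1)[0];k=p.argmin()
    if p[k]<90:P.append([x[k],y[k]])
e=cv2.fitEllipse(np.array(P,np.float32));print(u0,len(P),e,ray('wrist',e[0],.124))
E
```

```text
time: 12.28
eef_pos: [0.5737, 0.0096, 0.1098]
eef_rot: [[0.712, -0.702, 0.0], [-0.702, -0.712, 0.0], [0.0, -0.0, -1.0]]
contact_force: [0.9, 0.4, 0.9]
gripper_width: 0.0001
grip_force: 0.0
[ 0.0682  0.0017 -0.0001] -44.59925799497591
[274.7308 114.8985] 91 ((280.4178161621094, 114.34121704101562), (239.35450744628906, 244.19874572753906), 4.823040008544922) [[ 0.6218 -0.0405  0.124 ]]
```

View pics/w4.png

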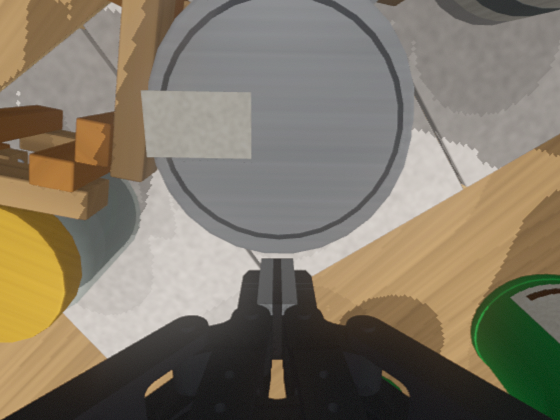

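The wrist view shows the lid centre at (280,114), straight ahead of the fingertip, and the tongue pointing image-left, which is a yaw of about 45°. I'll press from here and begin the stroke.

```bash
cat > f.sh <<'E'
grep -E "pos|force: \["
E
python3 -m pendant '[{"travel":[0.01,0,0],"spin":0,"gripper":0},{"travel":[0.008,0,0],"spin":0,"gripper":0},{"travel":[0,0,0],"spin":0,"gripper":0}]'|sh f.sh
python3 -m pendant '[{"travel":[0.004,0,0],"spin":0,"gripper":0},{"travel":[0.004,0,0],"spin":0,"gripper":0}]'|sh f.sh
```

```text
eef_pos: [0.5767, 0.0056, 0.1098]
contact_force: [0.4, 0.7, 0.1]
eef_pos: [0.5778, 0.0048, 0.1097]
contact_force: [-3.2, 4.1, 0.8]
```

```bash
python3 -m pendant '[{"travel":[0.003,0,0],"spin":0,"gripper":0},{"travel":[0,0,0],"spin":0,"gripper":0}]'|sh f.sh
```

```text
eef_pos: [0.5778, 0.0047, 0.1095]
contact_force: [-4.7, 5.5, 1.1]
```

```bash
python3 -m pendant '[{"travel":[0.0006,0.017,0],"spin":-0.0222,"gripper":0},{"travel":[0.0006,0.017,0],"spin":-0.0222,"gripper":0}]'|sh f.sh
python3 - <<'E'
from h import *
s=readout.observe();R=s['eef_rot'];print(R.T@s['contact_force'],np.degrees(np.arctan2(R[1,0],R[0,0])),s['q'])
E
```

```text
eef_pos: [0.5722, -0.0014, 0.1094]
contact_force: [-4.7, 5.1, 0.7]
[-6.78106535 -1.31131895 -0.66083945] -36.51405788815545 [ 0.34665831 -0.01147166 -0.1885478  -0.00234536 -1.39493577  0.58725887]
```

```bash
cat > r.py <<'E'
from h import *
np.set_printoptions(precision=4,suppress=True)
s=readout.observe();R=s['eef_rot'];print(s['time'],s['eef_pos'],'Ftool',(R.T@s['contact_force']).round(1),'psi',np.degrees(np.arctan2(R[1,0],R[0,0])).round(1))
E
python3 -m pendant '[{"travel":[0.0012,0.017,0],"spin":-0.0222,"gripper":0},{"travel":[0.0008,0.017,0],"spin":-0.0222,"gripper":0},{"travel":[0.0006,0.017,0],"spin":-0.0222,"gripper":0}]'>/dev/null; python3 r.py
```

```text
13.825 [ 0.5655 -0.0128  0.1093] Ftool [-6.5 -0.9 -1.3] psi -24.5
```

```bash
python3 -m pendant '[{"travel":[0.0006,0.017,0],"spin":-0.0222,"gripper":0},{"travel":[0.0006,0.017,0],"spin":-0.0222,"gripper":0},{"travel":[0.0006,0.017,0],"spin":-0.0222,"gripper":0}]'>/dev/null; python3 r.py
```

```text
14.2 [ 0.5611 -0.0253  0.1092] Ftool [-7.8 -1.5 -2.4] psi -12.6
```

```bash
python3 -m pendant '[{"travel":[0.0006,0.017,0],"spin":-0.0222,"gripper":0},{"travel":[0.0006,0.017,0],"spin":-0.0222,"gripper":0},{"travel":[0.0006,0.017,0],"spin":-0.0222,"gripper":0}]'>/dev/null; python3 r.py
```

```text
14.575 [ 0.5595 -0.0384  0.1091] Ftool [-7.7 -1.4 -1.6] psi -0.6
```

```bash
python3 -m pendant '[{"travel":[0.0006,0.017,0],"spin":-0.0222,"gripper":0},{"travel":[0.0006,0.017,0],"spin":-0.0222,"gripper":0}]'>/dev/null; python3 r.py
```

```text
14.825 [ 0.56   -0.0472  0.1091] Ftool [-6.2 -1.4 -1. ] psi 7.4
```

```bash
python3 -m pendant '[{"travel":[0.0016,0.017,0],"spin":-0.0222,"gripper":0},{"travel":[0.0012,0.017,0],"spin":-0.0222,"gripper":0}]'>/dev/null; python3 r.py
```

```text
15.075 [ 0.5618 -0.0558  0.1091] Ftool [-7.3 -1.7 -1.9] psi 15.4
```

```bash
python3 -m pendant '[{"travel":[0.001,0.017,0],"spin":-0.0222,"gripper":0},{"travel":[0.001,0.017,0],"spin":-0.0222,"gripper":0},{"travel":[0,0,0],"spin":0,"gripper":0}]'>/dev/null; python3 r.py
python3 - <<'E'
from h import *
im=imaging.read_camera('wrist');cv2.imwrite('pics/w5.png',im)
E
```

```text
15.45 [ 0.5649 -0.0644  0.1091] Ftool [-8.   0.2 -1. ] psi 23.2
```

View pics/w5.png

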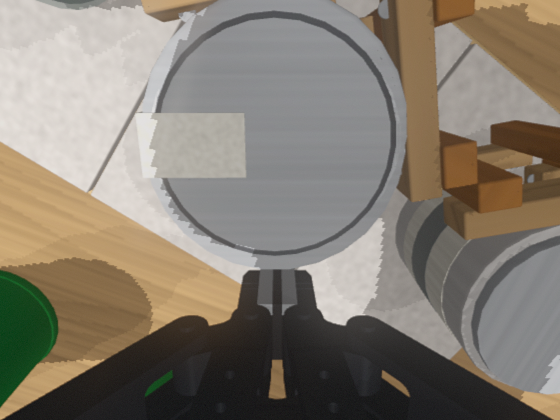

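The drum turned with the fingertip and didn't slip. The tongue is still square to image-left, so the label yaw is now about 113°. The second stroke needs roughly 56° more.

```bash
python3 -m pendant '[{"travel":[-0.016,0,0],"spin":0,"gripper":0},{"travel":[-0.016,0,0],"spin":0,"gripper":0},{"travel":[0.0043,-0.0486,0],"spin":0.0556,"gripper":0},{"travel":[0.0043,-0.0486,0],"spin":0.0556,"gripper":0},{"travel":[0.0043,-0.0486,0],"spin":0.0556,"gripper":0},{"travel":[0.0043,-0.0486,0],"spin":0.0556,"gripper":0},{"travel":[0.0043,-0.0486,0],"spin":0.0556,"gripper":0},{"travel":[0.0043,-0.0486,0],"spin":0.0556,"gripper":0}]'>/dev/null
python3 -m pendant '[{"travel":[0,0,0],"spin":0,"gripper":0}]'>/dev/null; python3 r.py
cat > lid.py <<'E'
from h import *
np.set_printoptions(precision=4,suppress=True)
s=readout.observe();im=imaging.read_camera('wrist')
g=cv2.GaussianBlur(cv2.cvtColor(im,cv2.COLOR_BGR2GRAY),(3,3),0)
u0=proj('wrist',[.622,-.040,.124])[0]
for it in range(2):
    P=[]
    for a in np.linspace(0,2*np.pi,120):
        r=np.arange(105,130,.5);x=u0[0]+r*np.cos(a);y=u0[1]+r*np.sin(a);ok=(y>0)&(y<419)
        if ok.sum()<50: continue
        p=cv2.remap(g.astype(np.float32),x.astype(np.float32)[None],y.astype(np.float32)[None],1)[0];k=p.argmin()
        if p[k]<90:P.append([x[k],y[k]])
    e=cv2.fitEllipse(np.array(P,np.float32));u0=np.array(e[0])
C=ray('wrist',e[0],.124)[0];R=s['eef_rot']
print('lid',len(P),e,C,'in tool',R.T@(C-s['eef_pos']))
b,gg,r=[im[...,i].astype(int) for i in range(3)]
m=((r-b>4)&(r>140)&(abs(r-gg)<14)).astype(np.uint8)
d=np.hypot(*(np.indices(m.shape)[::-1]-u0[:,None,None]));m[d>112]=0
n,l,st,cc=cv2.connectedComponentsWithStats(cv2.morphologyEx(m,0+2,np.ones((3,3),np.uint8)))
k=1+st[1:,4].argmax();p=ray('wrist',cc[k],.124)[0];v=p-C;print('tongue',st[k],cc[k],'yaw',np.degrees(np.arctan2(v[1],v[0])))
E
python3 lid.py
```

```text
16.625 [0.5679 0.0039 0.1099] Ftool [ 0.3 -0.2  0.3] psi -36.7
lid 89 ((291.92950439453125, 108.82955169677734), (240.43028259277344, 246.2732391357422), 15.142910957336426) [ 0.6215 -0.0432  0.124 ] in tool [ 0.0712  0.0057 -0.0141]
tongue [ 217  132   87   87 4409] [258.846  176.4736] yaw 117.30952387283489
```

```bash
python3 -m pendant '[{"travel":[0.01,0.018,0],"spin":0,"gripper":0},{"travel":[0.008,0,0],"spin":0,"gripper":0},{"travel":[0.004,0,0],"spin":0,"gripper":0},{"travel":[0.004,0,0],"spin":0,"gripper":0},{"travel":[0,0,0],"spin":0,"gripper":0}]'>/dev/null; python3 r.py
```

```text
17.3 [ 0.5702 -0.0043  0.1098] Ftool [ 0.4 -0.7 -0.3] psi -36.8
```

```bash
python3 -m pendant '[{"travel":[0.004,0,0],"spin":0,"gripper":0},{"travel":[0,0,0],"spin":0,"gripper":0}]'>/dev/null; python3 r.py
```

```text
17.55 [ 0.571  -0.0048  0.1098] Ftool [-0.2  0.2 -0.6] psi -36.8
```

```bash
python3 -m pendant '[{"travel":[0.004,0,0],"spin":0,"gripper":0},{"travel":[0,0,0],"spin":0,"gripper":0}]'>/dev/null; python3 r.py
```

```text
17.8 [ 0.5718 -0.0054  0.1098] Ftool [ 0.3 -0.8  0. ] psi -36.8
```

```bash
python3 -m pendant '[{"travel":[0.004,0,0],"spin":0,"gripper":0},{"travel":[0,0,0],"spin":0,"gripper":0}]'>/dev/null; python3 r.py
```

```text
18.05 [ 0.5724 -0.0059  0.1097] Ftool [-1.2 -0.5  0.5] psi -36.8
```

```bash
python3 -m pendant '[{"travel":[0.003,0,0],"spin":0,"gripper":0},{"travel":[0,0,0],"spin":0,"gripper":0}]'>/dev/null; python3 r.py
```

```text
18.3 [ 0.5725 -0.006   0.1095] Ftool [-5.6  0.  -0.9] psi -36.8
```

```bash
python3 -m pendant '[{"travel":[0.0022,0.017,0],"spin":-0.0222,"gripper":0},{"travel":[0.0006,0.017,0],"spin":-0.0222,"gripper":0}]'>/dev/null; python3 r.py
```

```text
18.55 [ 0.5682 -0.0133  0.1094] Ftool [-4.9 -0.1 -0. ] psi -28.7
```

```bash
python3 -m pendant '[{"travel":[0.0006,0.017,0],"spin":-0.0222,"gripper":0},{"travel":[0.0006,0.017,0],"spin":-0.0222,"gripper":0}]'>/dev/null; python3 r.py
```

```text
18.8 [ 0.5645 -0.0212  0.1094] Ftool [-5.  -0.7 -1.6] psi -20.7
```

```bash
python3 -m pendant '[{"travel":[0.0026,0.017,0],"spin":-0.0222,"gripper":0},{"travel":[0.0012,0.017,0],"spin":-0.0222,"gripper":0}]'>/dev/null; python3 r.py
```

```text
19.05 [ 0.5621 -0.0296  0.1091] Ftool [-5.9 -2.  -2.4] psi -12.7
```

```bash
python3 -m pendant '[{"travel":[0.0006,0.017,0],"spin":-0.0222,"gripper":0},{"travel":[0.0006,0.017,0],"spin":-0.0222,"gripper":0}]'>/dev/null; python3 r.py
```

```text
19.3 [ 0.5609 -0.0383  0.1091] Ftool [-4.2 -0.7  0.1] psi -4.7
```

```bash
python3 -m pendant '[{"travel":[0.0006,0.017,0],"spin":-0.0222,"gripper":0},{"travel":[0.0006,0.017,0],"spin":-0.0222,"gripper":0}]'>/dev/null; python3 r.py
```

```text
19.55 [ 0.5613 -0.047   0.1092] Ftool [-2.6 -0.3  0.2] psi 3.3
```

```bash
python3 -m pendant '[{"travel":[0.004,0.0085,0],"spin":-0.0111,"gripper":0},{"travel":[0.0016,0.0085,0],"spin":-0.0111,"gripper":0},{"travel":[0,0,0],"spin":0,"gripper":0}]'>/dev/null; python3 r.py; python3 lid.py; python3 -c "
from h import *
cv2.imwrite('pics/w6.png',imaging.read_camera('wrist'));imaging.read_camera('top')"
```

```text
19.925 [ 0.5623 -0.0517  0.1092] Ftool [-6.  -0.2 -0.7] psi 7.1
lid 87 ((260.4821472167969, 138.57980346679688), (234.75205993652344, 237.63314819335938), 133.45790100097656) [ 0.6224 -0.0388  0.124 ] in tool [ 0.0612 -0.0053 -0.015 ]
tongue [ 194  165   83   85 4440] [234.252  208.3396] yaw 165.77292020524692
```

View pics/w6.png

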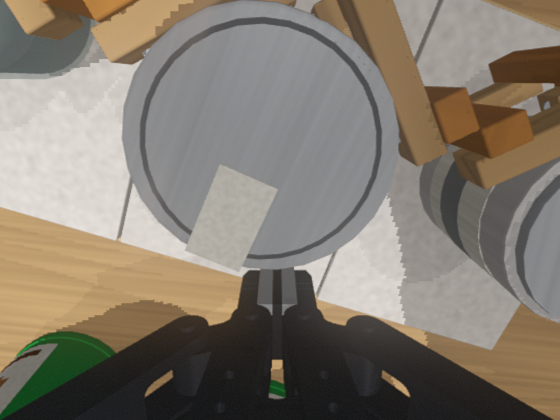

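The tongue now points down-left in the view, from (249,176) to (215,259). The drum sits between both slats. I'll measure the rack's front edge and dividers in this view to get the bay yaw.

```bash
python3 - <<'E'
from h import *
np.set_printoptions(precision=4,suppress=True)
yaw=lambda a,b:np.degrees(np.arctan2(*(b-a)[1::-1]))
p=ray('wrist',[[2,208],[480,345],[132,185],[119,240],[336,252],[318,297]],.024)
print(p);print('edge',yaw(p[0],p[1])+90,'div',yaw(p[3],p[2]),yaw(p[5],p[4]))
t=ray('wrist',[[249.5,176],[215,259],[260.5,138]],.124);print('tongue',yaw(t[0],t[1]),yaw(t[2],t[1]))
E
```

```text
[[ 0.5424  0.1235  0.024 ]
 [ 0.4776 -0.2123  0.024 ]
 [ 0.5682  0.0407  0.024 ]
 [ 0.5292  0.0491  0.024 ]
 [ 0.5384 -0.0947  0.024 ]
 [ 0.5028 -0.0883  0.024 ]]
edge -10.920133838838836 div -12.165726127201294 -10.254836737533475
tongue 164.00577187749832 165.76066777919837
```

```bash
python3 -m pendant '[{"travel":[0.0012,0.0085,0],"spin":-0.0111,"gripper":0},{"travel":[0.001,0.0085,0],"spin":-0.0111,"gripper":0},{"travel":[0,0,0],"spin":0,"gripper":0}]'>/dev/null; python3 r.py; python3 lid.py
python3 -m pendant '[{"travel":[-0.008,0,0],"spin":0,"gripper":0},{"travel":[-0.02,0,0],"spin":0,"gripper":0},{"travel":[-0.03,0,0],"spin":0,"gripper":0},{"travel":[-0.03,0,0],"spin":0,"gripper":0},{"travel":[0,0,0],"spin":0,"gripper":0}]'>/dev/null; python3 r.py; python3 lid.py; python3 -c "
from h import *
cv2.imwrite('pics/w7.png',imaging.read_camera('wrist'))"
```

```text
20.45 [ 0.5635 -0.0559  0.1092] Ftool [-5.1 -0.6 -1.7] psi 11.1
lid 86 ((258.8337097167969, 138.6833038330078), (234.45974731445312, 237.7460479736328), 134.12295532226562) [ 0.6224 -0.0383  0.124 ] in tool [ 0.0611 -0.0059 -0.015 ]
tongue [ 193  165   83   85 4442] [233.3969 208.6643] yaw 170.32619416400078
21.125 [ 0.543  -0.0594  0.1101] Ftool [0.6 1.  1.1] psi 11.2
lid 49 ((259.67938232421875, 73.67120361328125), (246.60958862304688, 259.1915588378906), 172.6983184814453) [ 0.6225 -0.0382  0.124 ] in tool [ 0.0821 -0.0054 -0.0138]
tongue [ 195  103   83   83 4403] [234.7191 145.9791] yaw 170.37057475083543
```

View pics/w7.png

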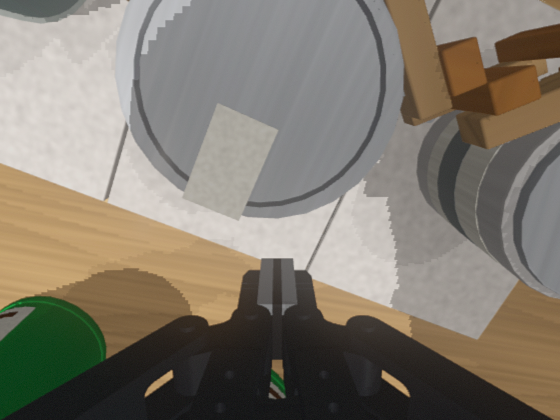

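The fingertip is clear of the drum, and the axis is unchanged at (0.6225, -0.038). The tongue yaw is about 169–170°, against the bay front at 169°.

```bash
python3 -c "
from station import order
print(order.hand_in())"
```

```text
the job is handed in; nothing more can be done
None
```

I slid the drum back against both slats and rolled its label to within about 2° of straight out of the bay's front (by camera measurement), then handed the job in at 21 s; press readings stayed below about 8 N, and no verdict was returned.

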